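# Sort salvaged power-supply parts into their bins

## Robot

A 7-joint arm with a two-finger parallel gripper is mounted at the origin on the work surface. World frame = base frame: x ahead of the robot, y to its left, z up, the work surface at z = 0. Lengths are in m, angles in degrees, forces in N, time in s.
With the tool pointing down it reaches from about 0.4 to 0.875 m from the base axis. Payload 6.5 kg.
Tool frame: the origin (TCP) lies at the very end of the fingers, on their centre line; the grasp point (between the pads) lies 19 mm behind it (env.grip_point_offset is the distance from the TCP to the grasp point, in m); z points along the fingers, y is the line along which they close (so a half turn about z gives the same grasp; the last joint's range is limited). The gripper opens to 88 mm and grips with 3 to 60 N. Pads are 18 mm wide; open, the fingers measure 123 mm over their backs; the gripper's body (75 mm by 187 mm) begins 45 mm behind the grasp point.
Start: joints at [61.18, 30.733, -0.252, 88.115, 0.149, 61.152, -4.079], TCP at [0.275, -0.589, 0.239] pointing down, gripper open.
Joint ranges: [-154.64, 154.64], [-21.42, 123.67], [-72.66, 72.17], [13.99, 137.28], [-74.86, 254.86], [10.95, 109.41], [-158.01, 158.01]. Speed limits (degrees/s): [136.94, 136.94, 180, 180, 180, 180, 180].

## Interface

Orientations are given as [roll, pitch, yaw] about the fixed x, y, z axes, in that order (R = Rz(yaw) Ry(pitch) Rx(roll)).
In Python, from cell import env gives the robot as it stands. The module is installed in compiled form; this text tells all that it offers. Calls block until the motion is done:
- env.move_ptp(position, orientation): joint-space move of the TCP to a pose.
- env.move_linear(position, rot=None, vel=0.15, force_limit=None): straight line of the TCP; rot=None keeps the orientation; vel is the mean speed in m/s. With force_limit (N) it stops when the force on the tool has changed by that much, and returns True; else False.
- env.move_joints(angles): joint-space move.
- env.grip(opening): finger opening in m; the grip force is fixed at half the most; returns when the fingers have stopped.
- env.dwell(seconds).
- env.inverse_kinematics(position, orientation): joint angles nearest the present ones, or None.
- env.get_state(): the state.
- env.snapshot(name): name is "scene" or "top"; returns a dict with "frame" (384x512x3 uint8, red, green, blue), "camera_matrix" (3x3 intrinsics, pixels), "R" (3x3) and "t" (3): a world point X has camera coordinates R X + t. Camera axes: x right, y down, z forward; pixel columns grow to the right and rows downward; lengths in m; the calibration is good to about 2 mm. A picture is of the moment at which its call begins. There is no depth.
A pose or a line that the arm cannot do raises env.Unreachable and nothing moves.
- env.finish_job(): hands the job in; it is judged then, once.
The state is a dict: "time_s": time; "joint_pos": joint angles; "qd": joint speeds; "tau": joint torques, N m; "ee_pos": TCP position; "orientation": TCP orientation; "ft_force": force on the tool from outside, world axes, zero at the start; "ft_torque": the same for the moment, N m; "gripper_width": finger opening in m; "finger_force": force on a finger pad.
Only numpy, scipy, OpenCV 4.12 (cv2) and the standard library are available. Lean on these libraries where they do the work, as an engineer would, in place of code of your own. Each camera call takes 0.05 s, during which the arm holds its last target. There are 200 camera calls.

## Task

Put the five salvaged parts lying on the green bench mat away in the blue bins: each part goes into the bin that already holds its own kind at the back (both capacitors go together into the capacitor bin). Set each part down gently, do not drop it, so that it stands upright on the floor of its bin, in the free space in front of the stock, the way up it stood on the mat. Leave the opened router where it is.

Things in the scene. Friction and masses are not known exactly. Their poses are not given: they have to be found in the camera images.
- cap_large: Large electrolytic capacitor: upright cylinder 35 mm in diameter, 50 mm tall, black sleeve, bare aluminium disc on top, about 65 g. Loose, standing on the 3 mm thick green mat. Origin: centre of its underside; z up along the cylinder.
- cap_small: Small electrolytic capacitor: upright cylinder 25 mm in diameter, 40 mm tall, black sleeve, bare aluminium disc on top, about 30 g. Loose, standing on the mat. Origin: centre of its underside; z up along the cylinder.
- transformer: Mains transformer, about 250 g: steel core 54 mm (its x) by 21 (y), with a yellow winding 32 (x) by 38 (y) that bulges from both broad sides from 9 to 37 mm height; black foot 46 x 38, 6 thick; 46 mm tall. Grip it across the winding, along its y (38 mm). Loose, standing on the mat. Origin: centre of its underside; z up.
- heatsink: Extruded bare aluminium heat sink, about 90 g: base 48 mm (its x) by 40 mm (its y), 6 mm thick, with seven upright fins running along x; 30 mm tall. The outer fins' faces are 40 mm apart along y: grip it there. Loose, standing on the mat, fins up. Origin: centre of its underside; z up.
- choke: Ring choke: a toroid wound with copper wire, 44 mm outside diameter, 12 mm hole, 16 mm thick, about 50 g. Loose, lying flat on the mat. Origin: centre of its underside, on the ring's axis; z up.
- bin_capacitors: Blue open-fronted bin; fixed stock at its back: a large and a small capacitor. Bins are alike but for stock, and do not move: 160 mm deep (x, to the high back wall, away from the robot), 104 wide (y), walls and floor 4 thick. Origin: centre of the underside, 8 mm above the bench; inner floor 4 mm above it. Free floor in front of the stock: x -76 to +20, y -48 to +48 mm.
- bin_transformers: Bin like bin_capacitors, same frame, size and free floor; its fixed stock is one transformer at the back. All bins: back wall and rear of the sides 60 mm high, sides sloping down from x = -12 mm to a 26 mm high front lip with a blank label at x = -80 mm. The four stand side by side, roughly 25 mm apart, on a plywood board.
- bin_heatsinks: Bin like bin_capacitors, same frame, size and free floor; its fixed stock is two heat sinks at the back.
- bin_chokes: Bin like bin_capacitors, same frame, size and free floor; its fixed stock is two ring chokes lying flat at the back.
- router: Bystander: opened router, a shallow white plastic tray 150 x 220 mm, 26 mm high, with a green circuit board in it, to the left of the mat. Loose, about 0.6 kg; to be left alone. Origin: centre of its underside; x along its 150 mm side.
Things that resemble listed ones, but are neither listed nor needed, are in the scene too. Leave any red look-alike of the cap_large alone.

How it is judged:
By the outcome, as a careful person would: the job done as asked, in the order asked, and still so for the second after the job is handed in, with the robot touching nothing.
It also fails if it takes over 115 s, if anything falls off the work surface, if the arm or the gripper's body presses on something with over 40 N, if the wrist force passes 120 N, or if a joint passes its speed limit or range.

## Working session

There is one attempt and no reset: what is moved stays moved. The work goes in short steps, each a Python script; the robot and the scene stay as the last script left them, time stands still between calls to the robot, and variables do not carry over. Pictures are saved under pics/ and viewed, at most 14 in all, crops included, and the job is handed in when it is done.

```bash
mkdir -p pics
cat > h.py <<'E'
import numpy as np, cv2
from cell import env
def snap(n,save=None):
    s=env.snapshot(n)
    if save: cv2.imwrite('pics/'+save,cv2.cvtColor(s['frame'],cv2.COLOR_RGB2BGR))
    return s
def ray(s,px,z):
    "pixel(s) -> world point(s) on plane z"
    px=np.atleast_2d(np.float64(px)); d=np.c_[px,np.ones(len(px))]@np.linalg.inv(s['camera_matrix']).T@s['R']
    c=-s['R'].T@s['t']; return c+d*((z-c[2])/d[:,2])[:,None]
def proj(s,X):
    p=(np.atleast_2d(X)@s['R'].T+s['t'])@s['camera_matrix'].T; return p[:,:2]/p[:,2:]
E
python3 - <<'E'
from h import *
for n in("scene","top"):
    s=snap(n,n+'0.png'); np.save(n+'0.npy',s,allow_pickle=True)
    print(n,s['camera_matrix'].round(1).tolist(),(-s['R'].T@s['t']).round(3),s['R'].round(2).tolist())
print(env.get_state())
E
```

```text
scene [[377.3, 0.0, 257.9], [0.0, 377.3, 196.0], [0.0, 0.0, 1.0]] [ 0.963 -0.489  0.645] [[0.77, 0.64, 0.01], [0.4, -0.46, -0.79], [-0.5, 0.62, -0.61]]
top [[416.7, 0.0, 249.5], [0.0, 416.7, 195.8], [0.0, 0.0, 1.0]] [0.294 0.135 0.995] [[-0.05, -1.0, 0.0], [-0.98, 0.05, -0.2], [0.2, -0.01, -0.98]]
{'time_s': 0.1, 'joint_pos': array([61.18137366, 30.77321894, -0.25535968, 88.16274395,  0.14858838,
       61.15194203, -4.07755259]), 'qd': array([-0.04223405, -0.0694413 ,  0.03684653, -0.11263688,  0.08301868,
       -0.01832283,  0.05114645]), 'tau': array([ 3.39380247e-03, -5.72075629e+01,  9.94501412e-01, -2.52230859e+01,
       -5.61167544e-02,  1.34912145e-02,  3.25674387e-05]), 'ee_pos': array([ 0.27473971, -0.58849036,  0.23794141]), 'orientation': array([-1.79912606e+02,  5.61542684e-03,  2.50323748e+01]), 'ft_force': array([-0.60247388,  0.03640084, -0.0722598 ]), 'ft_torque': array([-0.00098907, -0.02563639, -0.0367031 ]), 'finger_force': 0.0, 'gripper_width': 0.08825983716351765}
```

View pics/scene0.png

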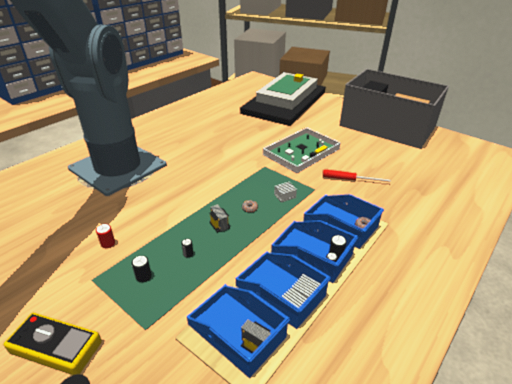

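View pics/top0.png

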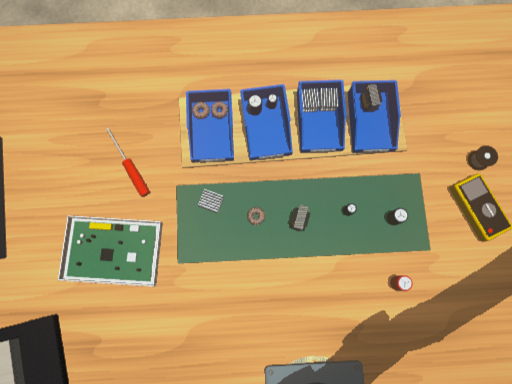

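The arm is clear of both views. The top view shows the bins from left to right as chokes (210,125), capacitors (266,122), heat sinks (320,115) and transformers (374,115). On the mat are the heat sink (210,200), choke (256,215), transformer (300,217), small cap (350,208) and large cap (399,215). The red look-alike is at (402,283). Next I'll look at enlarged crops and segment them.

Run:
```python
from h import *
t=np.load('top0.npy',allow_pickle=True).item(); s=np.load('scene0.npy',allow_pickle=True).item()
f=cv2.cvtColor(t['frame'],cv2.COLOR_RGB2BGR)
a=cv2.resize(f[70:170,170:420],None,fx=3.2,fy=3.2,interpolation=cv2.INTER_CUBIC)
b=cv2.resize(f[172:265,175:432],None,fx=3.1,fy=3.1,interpolation=cv2.INTER_CUBIC)
b=cv2.resize(f[172:252,170:420],None,fx=3.2,fy=3.2,interpolation=cv2.INTER_CUBIC)
cv2.imwrite('pics/c0.png',np.vstack([a,b]))
g=cv2.cvtColor(s['frame'],cv2.COLOR_RGB2BGR)
cv2.imwrite('pics/c1.png',cv2.resize(g[165:365,100:366],None,fx=3,fy=3,interpolation=cv2.INTER_CUBIC))
hsv=cv2.cvtColor(f,cv2.COLOR_BGR2HSV)
# mat and things on it
green=cv2.inRange(hsv,(60,60,20),(95,255,200)); green[:,:170]=0; green[:170]=0
c=max(cv2.findContours(green,0,2)[0],key=cv2.contourArea)
print('mat corners',ray(t,cv2.boxPoints(cv2.minAreaRect(c)),.003).round(3).tolist())
hull=np.zeros_like(green); cv2.fillPoly(hull,[cv2.convexHull(c)],255); hull=cv2.erode(hull,np.ones((5,5)))
ob=cv2.bitwise_and(hull,cv2.bitwise_not(green))
for c in cv2.findContours(ob,0,2)[0]:
    if cv2.contourArea(c)<20: continue
    r=cv2.minAreaRect(c); print('obj',np.round(r,1) if 0 else r, cv2.contourArea(c), ray(t,r[0],.03).round(3))
blue=cv2.inRange(hsv,(105,120,40),(130,255,255))
for c in cv2.findContours(blue,0,2)[0]:
    if cv2.contourArea(c)<500: continue
    r=cv2.minAreaRect(c); print('bin',r,cv2.approxPolyDP(cv2.convexHull(c),3,True)[:,0].tolist())
```

```text
mat corners [[0.531, 0.304, 0.003], [0.533, -0.311, 0.003], [0.348, -0.296, 0.003], [0.347, 0.297, 0.003]]
obj ((423.6886901855469, 241.33961486816406), (6.4559454917907715, 12.362448692321777), 15.945395469665527) 25.0 [[ 0.364 -0.276  0.03 ]]
obj ((396.0999755859375, 216.29998779296875), (15.17893123626709, 23.400854110717773), 71.56504821777344) 284.0 [[ 0.426 -0.219  0.03 ]]
obj ((255.25001525878906, 215.25001525878906), (17.677669525146484, 18.384777069091797), 45.0) 251.5 [[0.445 0.111 0.03 ]]
obj ((298.82354736328125, 217.20591735839844), (19.160314559936523, 26.678918838500977), 14.03624439239502) 390.0 [[0.435 0.009 0.03 ]]
obj ((349.1000061035156, 209.1999969482422), (10.28591251373291, 15.205260276794434), 63.43495178222656) 121.0 [[ 0.448 -0.111  0.03 ]]
obj ((210.20689392089844, 200.48275756835938), (22.654830932617188, 20.42648696899414), 21.801406860351562) 406.5 [[0.486 0.215 0.03 ]]
bin ((209.48165893554688, 124.39448547363281), (68.5442886352539, 45.10050964355469), 88.26429748535156) [[230, 90], [232, 158], [191, 159], [186, 93]]
bin ((266.8910217285156, 121.01512908935547), (68.89423370361328, 45.17744827270508), 82.09283447265625) [[283, 85], [291, 152], [250, 158], [241, 90]]
bin ((376.6408996582031, 114.81796264648438), (68.21478271484375, 46.6417350769043), 87.1375961303711) [[395, 81], [400, 115], [397, 147], [355, 149], [353, 82]]
bin ((322.3238525390625, 114.6871566772461), (67.84764099121094, 45.85773849487305), 88.26429748535156) [[342, 81], [343, 148], [302, 149], [299, 83]]
```

View pics/c0.png

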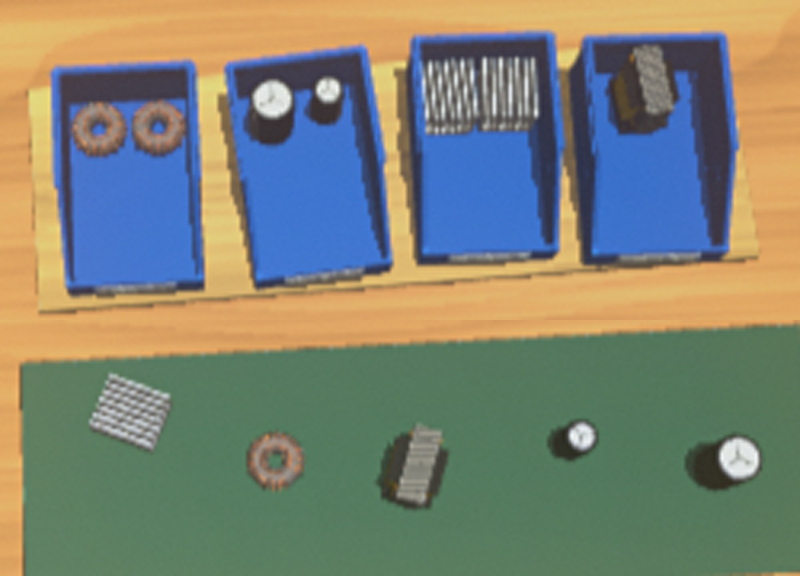

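View pics/c1.png

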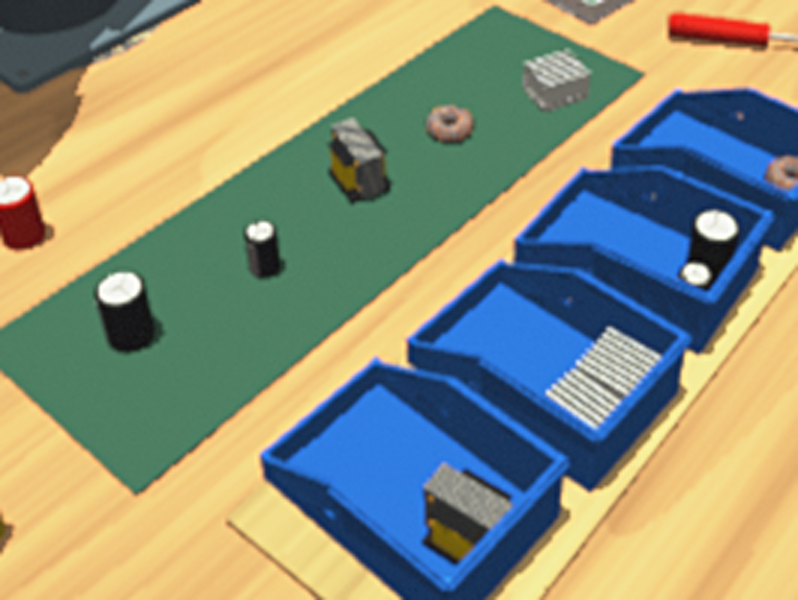

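The crops show the parts clearly, with shadows falling to their left. Next I'll get precise positions from the bright top faces and bin rims, and cross-check them in the scene view.

```bash
cat > meas.py <<'E'
from h import *
import sys
t=np.load('top0.npy',allow_pickle=True).item(); s=np.load('scene0.npy',allow_pickle=True).item()
def mask(im,roi,cond):
    x0,y0,x1,y1=roi; h=cv2.cvtColor(im['frame'],cv2.COLOR_RGB2HSV); m=np.zeros(h.shape[:2],np.uint8)
    m[y0:y1,x0:x1]=(cond(h.astype(int),im['frame'].astype(int))[y0:y1,x0:x1])*255
    return max(cv2.findContours(m,0,2)[0],key=cv2.contourArea)
cen=lambda c:(lambda m:np.array([m['m10'],m['m01']])/m['m00'])(cv2.moments(c))
bright=lambda h,f:(h[...,1]<70)&(h[...,2]>120)
grey=lambda h,f:(h[...,1]<70)&(h[...,2]>70)
brown=lambda h,f:f[...,0]>f[...,1]+0
for n,roi,cond,z in [('cap_large',(383,203,412,230),bright,.053),('cap_small',(338,198,362,222),bright,.043),
        ('transformer',(284,200,314,234),grey,.049),('heatsink',(192,182,230,218),grey,.033),('choke',(240,200,272,232),brown,.011)]:
    c=mask(t,roi,cond); P=ray(t,c[:,0],z); p=ray(t,cen(c),z)[0]
    r=cv2.minAreaRect((P[:,:2]*1000).astype(np.float32)); b=cv2.boxPoints(r)
    e=b[1]-b[0]; e2=b[2]-b[1]; L=e if np.hypot(*e)>np.hypot(*e2) else e2
    print(n,'centroid',p.round(4),'rect ctr',np.round(r[0],1),'size',np.round(r[1],1),'long yaw',round(np.degrees(np.arctan2(L[1],L[0]))%180,1),'scene px',proj(s,p).round(1))
for n,roi in [('cap_large',(125,250,160,285)),('cap_small',(178,232,200,262))]:
    z={'cap_large':.053,'cap_small':.043}[n]
    c=mask(s,roi,bright); print(n,'scene',cen(c).round(1),ray(s,cen(c),z).round(4))
for n,q in dict(chokes=[[186,91],[230,90],[232.5,158],[191,159.5]],capacitors=[[241,90],[283.5,85],[291,152],[250,158]],
   heatsinks=[[299,82],[342.5,81],[343.5,148],[301,149.5]],transformers=[[352.5,81.5],[395,81],[397,147.5],[354,149.5]]).items():
    q=np.array(q)+[0.5,0]; B=ray(t,q[:2],.068); F=ray(t,q[2:],.034)
    A=(B.sum(0)-F.sum(0))/2; A=(B.mean(0)-F.mean(0)); c=(B.mean(0)+F.mean(0))/2
    print(n,'ctr',c[:2].round(4),'yaw',np.degrees(np.arctan2(A[1],A[0])).round(1),'depth',np.hypot(*A[:2]).round(3),'w',np.hypot(*(B[0]-B[1])[:2]).round(3),np.hypot(*(F[0]-F[1])[:2]).round(3))
E
python3 meas.py
```

```text
cap_large centroid [ 0.4253 -0.2212  0.053 ] rect ctr [ 425. -221.] size [25.2 28.5] long yaw 173.0 scene px [[139.3 259.8]]
cap_small centroid [ 0.4489 -0.113   0.043 ] rect ctr [ 448.5 -113.1] size [16.3 19. ] long yaw 174.3 scene px [[186.2 240.9]]
transformer centroid [0.4329 0.0068 0.049 ] rect ctr [430.3   4.6] size [30.5 62. ] long yaw 161.6 scene px [[218.2 210.3]]
heatsink centroid [0.4887 0.2259 0.033 ] rect ctr [486.3 213.5] size [87.7 80.1] long yaw 88.6 scene px [[288.2 184.9]]
choke centroid [0.4477 0.1095 0.011 ] rect ctr [448.2 109.6] size [40.4 40.8] long yaw 124.0 scene px [[249.8 205. ]]
cap_large scene [139.4 260.4] [[ 0.4269 -0.2221  0.053 ]]
cap_small scene [186.1 241.2] [[ 0.4495 -0.1137  0.043 ]]
chokes ctr [0.6664 0.2066] yaw 0.3 depth 0.16 w 0.105 0.099
capacitors ctr [0.6682 0.0707] yaw 4.2 depth 0.16 w 0.103 0.1
heatsinks ctr [ 0.6771 -0.0629] yaw -1.5 depth 0.158 w 0.105 0.103
transformers ctr [ 0.6713 -0.191 ] yaw -1.2 depth 0.158 w 0.103 0.104
```

Both cap positions agree across the two views, and the bin sizes check out. The transformer and heat sink masks spilled over, so I'll tighten those.

```bash
cat > m2.py <<'E'
import io,contextlib
with contextlib.redirect_stdout(io.StringIO()):
    from meas import *
for n,roi,z,th in [('transformer',(284,200,314,234),.049,[90,110,130]),('heatsink',(194,184,228,216),.033,[85,100,120])]:
    for k in th:
        c=mask(t,roi,lambda h,f:(f[...,0]>k)&(h[...,1]<110))
        P=ray(t,c[:,0],z); r=cv2.minAreaRect((P[:,:2]*1000).astype(np.float32)); b=cv2.boxPoints(r)
        e=b[1]-b[0]; e2=b[2]-b[1]; L=e if np.hypot(*e)>np.hypot(*e2) else e2
        print(n,k,ray(t,cen(c),z)[0].round(4),np.round(r[0],1),np.round(r[1],1),round(np.degrees(np.arctan2(L[1],L[0]))%180,1),cv2.boxPoints(cv2.minAreaRect(c)).round(1).tolist())
f=cv2.cvtColor(t['frame'],cv2.COLOR_RGB2BGR)
g=cv2.cvtColor(s['frame'],cv2.COLOR_RGB2BGR)
k=lambda im,x,y,w:cv2.resize(im[y:y+w,x:x+w],(390,390),interpolation=cv2.INTER_NEAREST)
cv2.imwrite('pics/c2.png',np.hstack([k(f,280,198,39),k(f,191,181,39)]))
E
python3 m2.py
```

```text
transformer 90 [0.434  0.0069 0.049 ] [434.    6.9] [24.5 56.1] 160.9 [[292.20001220703125, 226.5], [298.79998779296875, 203.39999389648438], [309.1000061035156, 206.3000030517578], [302.5, 229.39999389648438]]
transformer 110 [0.4339 0.0071 0.049 ] [433.5   6.4] [21.7 55.6] 160.5 [[293.20001220703125, 226.8000030517578], [299.6000061035156, 203.89999389648438], [308.70001220703125, 206.5], [302.3999938964844, 229.3000030517578]]
transformer 130 [0.4336 0.0073 0.049 ] [433.7   7.4] [19.2 51.4] 160.2 [[293.5, 226.0], [299.3999938964844, 204.89999389648438], [307.5, 207.10000610351562], [301.6000061035156, 228.3000030517578]]
heatsink 85 [0.4873 0.2139 0.033 ] [487.6 214.1] [78.9 74.3] 87.1 [[194.0, 184.0], [227.0, 184.0], [227.0, 215.0], [194.0, 215.0]]
heatsink 100 [0.4863 0.2141 0.033 ] [486.7 214. ] [53.1 43.9] 66.4 [[196.5, 204.39999389648438], [203.0, 187.10000610351562], [224.0, 195.0], [217.5, 212.3000030517578]]
heatsink 120 [0.486  0.2137 0.033 ] [486.3 213.6] [50.  42.6] 66.8 [[197.39999389648438, 204.5], [203.6999969482422, 187.8000030517578], [223.5, 195.1999969482422], [217.3000030517578, 212.0]]
```

View pics/c2.png

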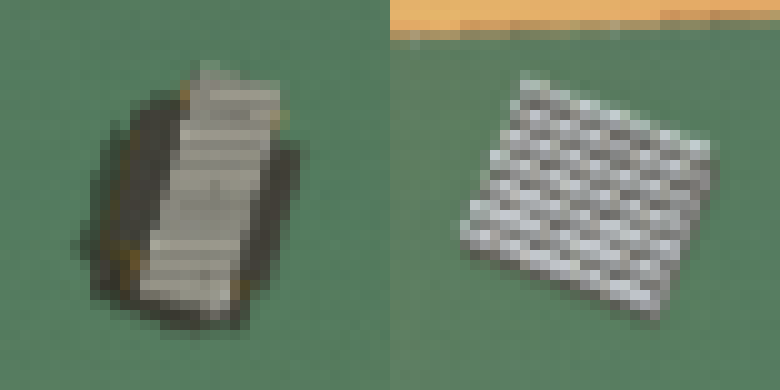

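The transformer measures 55 x 22 with yaw 160.5°. The heat sink measures about 50 x 43 with its fins at 66.5°. Both match the given sizes. I'll start with the large capacitor.

```bash
cat > job.py <<'E'
from h import *
BIN=dict(chokes=(.6664,.2066,0.3),capacitors=(.6682,.0707,4.2),heatsinks=(.6771,-.0629,-1.5),transformers=(.6713,-.191,-1.2))
# part: x, y, pick yaw, width, TCP height above the underside, bin, place x,y in the bin
PART=dict(cap_large=(.426,-.2216,0,.035,.008,'capacitors',-.010,0),
 cap_small=(.449,-.1133,0,.025,.004,'capacitors',-.053,0),
 transformer=(.434,.007,-19.5,.038,.006,'transformers',-.028,0),
 heatsink=(.487,.214,66.5,.040,.002,'heatsinks',-.028,0),
 choke=(.4478,.1095,0,.044,.002,'chokes',-.028,0))
def pick(n):
    x,y,yaw,w,h=PART[n][:5]; o=[180,0,yaw]
    env.grip(min(w+.03,.088)); env.move_ptp([x,y,.16],o)
    env.move_linear([x,y,.05+h],vel=.15); env.move_linear([x,y,.003+h],vel=.05)
    env.grip(w-.015); env.dwell(.2)
    env.move_linear([x,y,.14],vel=.12); st=env.get_state()
    print(n,'t',round(st['time_s'],1),'width',round(st['gripper_width'],4),'force',round(st['finger_force'],1)); return st['gripper_width']
def place(n):
    w,h,b,px,py=PART[n][3:]; bx,by,a=BIN[b]; r=np.radians(a)
    x=bx+np.cos(r)*px-np.sin(r)*py; y=by+np.sin(r)*px+np.cos(r)*py
    env.move_ptp([x,y,.15],[180,0,a]); env.move_linear([x,y,.022+h],vel=.12); env.dwell(.15)
    hit=env.move_linear([x,y,.0105+h],vel=.02,force_limit=4); st=env.get_state(); z=st['ee_pos'][2]
    env.grip(st['gripper_width']+.012); env.dwell(.1)
    env.move_linear([x,y,.15],vel=.15); st=env.get_state()
    print(n,'contact',hit,'underside z',round(z-h,4),'t',round(st['time_s'],1))
E
python3 - <<'E'
from job import *
if .03<pick('cap_large')<.04: place('cap_large')
snap('scene','s1.png')
E
```

```text
cap_large t 6.0 width 0.0338 force 30.0
cap_large contact True underside z 0.0121 t 10.7
```

View pics/s1.png

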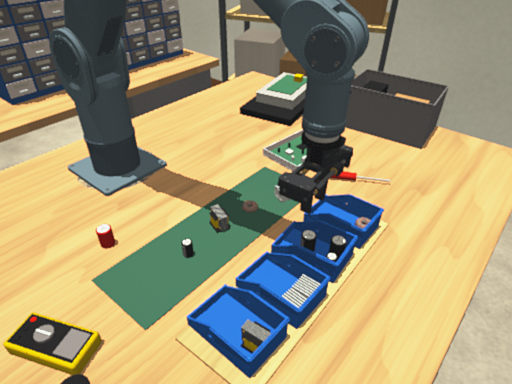

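The large capacitor stands upright in the capacitor bin at (310,240), and contact came at z = 12.1 mm, which is the floor height. I'll do the small capacitor and the transformer next.

Run:
```python
from job import *
for n in('cap_small','transformer'):
    w=pick(n)
    if abs(w-PART[n][3])>.005: break
    place(n)
snap('scene','s2.png')
```

```text
cap_small t 16.2 width 0.0239 force 30.0
cap_small contact True underside z 0.0121 t 20.5
transformer t 25.9 width 0.0375 force 30.0
transformer contact True underside z 0.0122 t 30.3
```

View pics/s2.png

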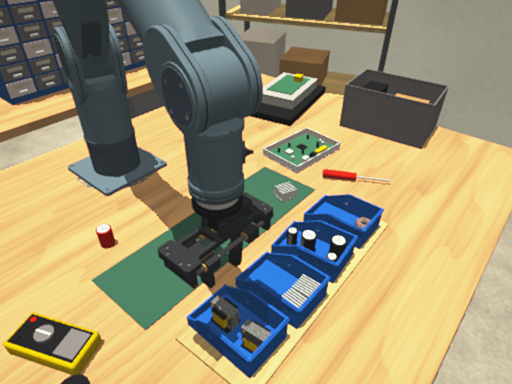

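Both caps stand at (292,236) and (310,240), and the transformer is upright at (225,312). The heat sink and choke come next. If a grasp width is wrong, the script stops.

Run:
```python
from job import *
for n in('heatsink','choke'):
    w=pick(n)
    if abs(w-PART[n][3])>.005: break
    place(n)
env.move_ptp([.35,-.45,.24],[180,0,0])
a=snap('scene','s3.png')['frame']; b=snap('top')['frame']
cv2.imwrite('pics/t3.png',cv2.resize(cv2.cvtColor(b,cv2.COLOR_RGB2BGR)[70:270,170:420],None,fx=3,fy=3,interpolation=cv2.INTER_CUBIC))
```

```text
heatsink t 36.4 width 0.0399 force 30.0
heatsink contact True underside z 0.0121 t 41.0
choke t 46.6 width 0.041 force 30.0
choke contact True underside z 0.0121 t 50.9
```

View pics/s3.png

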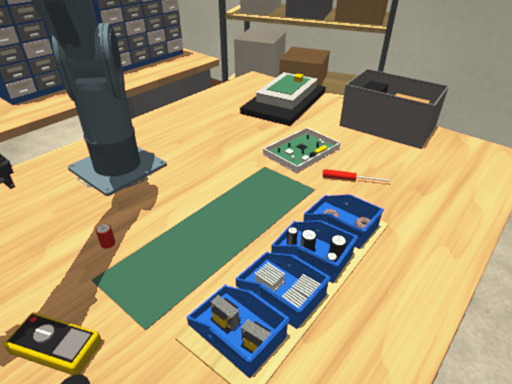

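View pics/t3.png

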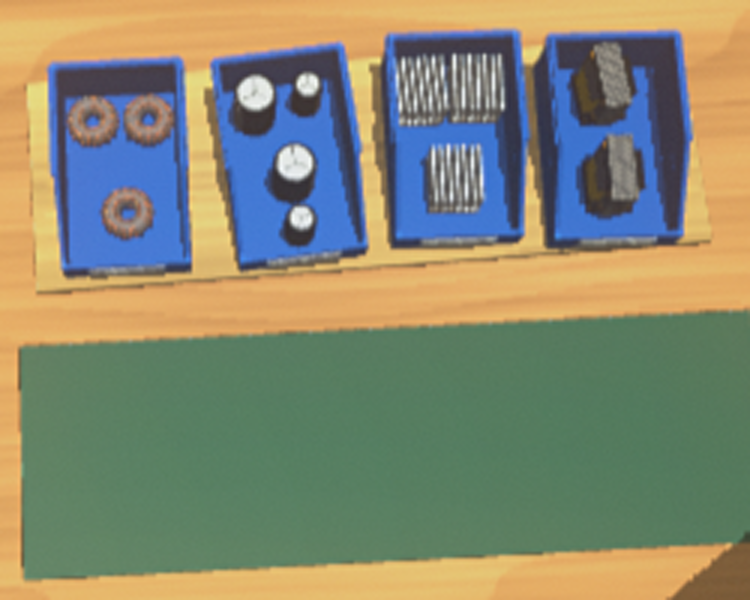

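The mat is empty, and each part stands upright in its own bin in front of the stock: choke (127,213), caps (295,170) and (300,222), heat sink (456,180), transformer (615,175). The router and the red look-alike haven't moved.

```bash
python3 -c "
from cell import env
print(env.finish_job())"
```

```text
the job is handed in; nothing more can be done
None
```

All five parts are upright in their matching bins, set down gently in about 51 s of robot time (limit 115 s), with the router left where it was, and the job is handed in.

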